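# Lever a shop tray over the lip of its bench bay

### The arm

A 7-joint arm with a two-finger parallel gripper is mounted at the origin on the work surface. World frame = base frame: x ahead of the robot, y to its left, z up, the work surface at z = 0. Lengths are in mm, angles in rad, forces in N, time in s.
With the tool pointing down it reaches from about 400 to 875 mm from the base axis. Payload 4.4 kg.
Tool frame: the origin (TCP) lies at the very end of the fingers, on their centre line; the grasp point (between the pads) lies 19 mm behind it; z points along the fingers, y is the line along which they close (so a half turn about z gives the same grasp; the last joint's range is limited). The gripper opens to 85 mm and grips with 20 to 120 N. Pads are 22 mm wide; open, the fingers measure 114 mm over their backs; the gripper's body (76 mm by 85 mm) begins 54 mm behind the grasp point. The pads swing forward as they close: fully open they stand 13 mm farther back than shut.
Start: joints at [-1.173, 0.628, 0.038, 1.517, -0.027, 0.996, -0.02], TCP at [290.757, 581.359, 231.313] pointing down, gripper open.
Joint ranges: [-3.06, 3.06], [-0.37, 2.12], [-1.25, 1.32], [0.18, 2.47], [-1.1, 4.24], [0.23, 1.98], [-2.94, 2.94]. Speed limits (rad/s): [2.57, 2.57, 3.14, 3.14, 3.14, 3.14, 3.14].

### API

Orientations are given as [roll, pitch, yaw] about the fixed x, y, z axes, in that order (R = Rz(yaw) Ry(pitch) Rx(roll)).
In Python, from cell import ctrl gives the robot as it stands.
- The arm moves only by the tool step_arm, never from a script. Its argument "series" is a list that holds one entry, the list of rows, each a list of 7 numbers: the turn, a rotation vector about the tool's x, y, z as a fraction of full scale, then the shift along the tool's x, y, z as a fraction of full scale, then the closure, from 0 (fully open) to 1 (shut). In form: [[[ax, ay, az, tx, ty, tz, gripper], ...]]. A call has 1 to 12 rows; each row shifts and turns the commanded pose from where the row before left it, along the tool's axes as they then stand; what a row does not reach is not made up. Full scale, the value 1, is 150 mm for a shift and 45 degrees for a turn. A row lasts 1/10 s, in which the tool goes at most 50 mm and 8.59 degrees, less where a joint would pass 70% of its speed; a pose out of reach is approached as far as the arm can. A call with a number of a shift or a turn outside -1 to 1 is refused whole. A call with a gripper value outside its range is refused whole. The fingers move at their own pace and stop on an object; the grip force is fixed at half the most. Time passes only in rows, so rows that do not move let the fingers close. It gives the time, the measured TCP pose, the force, the opening and the grip force at its end, in the units of the state.
- ctrl.read_state(): the state, without advancing time (a new reading comes with each control period).
- ctrl.get_image(name): name is "scene" or "top"; returns a dict with "img" (480x640x3 uint8, red, green, blue), "fx", "fy", "cx", "cy" (pixels), "R" (3x3) and "t" (3): a world point X has camera coordinates R X + t. Camera axes: x right, y down, z forward; pixel columns grow to the right and rows downward; lengths in mm; the calibration is good to about 2 mm. A picture is of the moment at which its call begins. There is no depth.
- ctrl.finish_job(): hands the job in; it is judged then, once.
Trained networks look in a picture, given as the dict that the camera call returned (one of the last four; its "shot" number tells which), for a name from the list of things; names that differ only in an ending like _2 or _b are one class to them, and where a whole thing is asked for, a point or a joint stands for the part that bears it (a point fixed in the world has none). Each returns a list of dicts, best first, with "score" (0 to 1); they miss things now and then, are a little off and sometimes report something else, mostly with a low value. They report only what shows in the picture. A call takes as long as a camera call. They do not tell look-alikes from the thing itself.
- ctrl.recognise(picture, thing): "centre" ([column, row] in pixels, amid what is visible of it).
The state is a dict: "clock": time; "qpos": joint angles; "qd": joint speeds; "tau": joint torques, N m; "eef_pos": TCP position; "tool_rot": TCP orientation; "force": force on the tool from outside, world axes, zero at the start; "torque": the same for the moment, N m; "width": finger opening in mm; "gripper_force": force on a finger pad.
Only numpy, scipy, OpenCV 4.12 (cv2) and the standard library are available. Lean on these libraries where they do the work, as an engineer would, in place of code of your own. Each camera call takes 0.05 s, during which the arm holds its last target. There are 200 camera calls.

### The job

Put the yellow shop tray back in the empty bay in front of it without carrying it: keeping its rear edge down on the bench, lever its leading edge up (press down on the handle behind it) and set that edge on the bay's raised lip, then push the tray over the lip until it has dropped flat behind it and stands fully home against the back stop. Keep both flanges in the tray and leave everything else on the bench where it is.

Things in the scene. Friction and masses are not known exactly. Their poses are not given: they have to be found in the camera images.
- tray: yellow open sheet-steel tray, 150 long (its x) x 96 wide x 50 high, walls 3, 0.27 to 0.4 kg plus two flanges of 0.06 kg; stands loose on the bench (friction about 0.6). Origin: centre of its underside; x points from the rear end (handle) to the leading end, z up. At the start its leading edge is 12 to 40 mm short of the lip, up to 6 mm off to the side and up to 0.05 rad askew
- tray_handle (a point): press point: middle of the top of the level part of the strap handle on the tray's rear end, 60 mm behind the rear edge, 34 above the underside. Handle 40 wide, 5 thick: slopes down from the rim for 26 mm, then level black rubber to its free end 90 mm behind the rear edge. Pressed down (5 to 15 N) it pivots the tray on its rear bottom edge; its end meets the bench at about 0.3 rad
- tray_lead (a point): middle of the tray's leading bottom edge (75 mm ahead of the tray's origin)
- tray_heel (a point): middle of the tray's rear bottom edge (75 mm behind the tray's origin)
- bay: the empty grey steel bay, fixed, open on top, right ahead of the tray. Origin: centre of its underside; x points inwards, lip to back stop. Floor 3 thick; inside 166 long (x -83 to 83), 108 wide; rounded red lip across it, x -91 to -83, top 17 above the bench; cheeks 36 high, flared for 28 mm ahead of the lip; back stop 55 high. Tray fully home: its origin at x = +8 mm here, 3 above the bench
- bay_lip (a point): middle of the top of the empty bay's red lip, 17 above the bench
- full_bay: a second bay, the same, which holds the blue tray; fixed; origin and axes as for the empty bay
- blue_tray: a blue tray of the same shape with three steel spindles, home in the second bay; leave it
- flange1: loose aluminium flange lying in the yellow tray, 58 diameter, 17 high in the middle; origin at the centre of its underside
- flange2: a second loose flange, the same, in the yellow tray
- wrench: steel open-ended wrench, 160 long, on the bench before the second bay
- green_tin: open green tin with brush handles in it, 98 diameter, 115 high
- orange_tin: open orange tin, 86 diameter, 95 high
- carton: cardboard carton 100 x 130 x 55 high
- disc: flat grinding disc, 125 diameter, 6 thick
- hammer: hammer, 270 long
Not all that is in view belongs to the job. What is shaped like the flange1 but blue, brown or orange is not meant.

How it is judged (in metres and radians):
On the way:
1. the tray's leading edge is up on the lip (or above and beyond its middle), between the cheeks, while the rear edge is still down on the bench (x of tray_lead in the frame of bay between -0.088 and 0.03 m and height (world z) of tray_lead above 0.014 m and y of tray_lead in the frame of bay between -0.02 and 0.02 m and height (world z) of tray_heel below 0.006 m), for 0.2 s.
At the end, for the whole second after the job is handed in: The yellow tray lies flat on the floor of the empty bay, wholly behind the lip, its leading end within 5 mm of the back stop, at rest and let go, with both flanges lying in it (x of tray in the frame of bay between 0.003 and 0.012 m and z of tray in the frame of bay between 0 and 0.006 m and angle between tray's own z axis and vertical below 0.03 rad and angle between the x axis of tray and the x axis of bay, either way round below 0.12 rad and z of each of flange1, flange2 in the frame of tray below 0.03 m and horizontal distance between each of flange1, flange2 and tray below 0.07 m and linear speed of tray below 0.01 m/s and angular speed of tray below 0.1 rad/s); the robot touches nothing.
It fails at once if the tray is carried: its rear edge is lifted more than 60 mm above the bench (height (world z) of tray_heel above 0.06 m).
It fails at once if the blue tray is shifted by more than 12 mm (distance of blue_tray from where it was at the start of the episode above 0.012 m).
It fails at once if another thing on the bench (wrench, tins, carton, disc, hammer) is shifted by more than 20 mm (distance of any of wrench, green_tin, orange_tin, carton, disc, hammer from where it was at the start of the episode above 0.02 m).
It also fails if it takes over 48 s, if anything falls off the work surface, if the arm or the gripper's body presses on something with over 40 N, if the wrist force passes 120 N, or if a joint passes its speed limit or range.

## Working session

There is one attempt and no reset: what is moved stays moved. The work goes in short steps, Python scripts to look and compute and a tool call to move; the robot and the scene stay as the last step left them, time stands still between calls to the robot, and variables do not carry over. Pictures are saved under pics/ and viewed, at most 10 in all, crops included, and the job is handed in when it is done.

Besides the shell and the picture viewer there is one more tool, called after "Emit:" by a JSON object that holds its "name" and its "arguments", one argument or row to a line. step_arm: Moves the arm, as the interface text tells. Shift numbers are shares of 150 mm and turn numbers shares of 45 degrees, none past 1 either way. Its arguments: {"type":"object","properties":{"series":{"type":"array","items":{"type":"array","items":{"type":"array","items":{"type":"number","minimum":-1,"maximum":1}}}}},"required":["series"]}

```bash
ls; mkdir -p pics; cat > h.py <<'E'
import numpy as np,cv2
from cell import ctrl
def ray(im,px,z):
    R=np.array(im["R"]);t=np.array(im["t"]).ravel()
    d=R.T@np.array([(px[0]-im["cx"])/im["fx"],(px[1]-im["cy"])/im["fy"],1]);c=-R.T@t
    return c+d*(z-c[2])/d[2]
def proj(im,X):
    c=np.array(im["R"])@np.array(X,float)+np.array(im["t"]).ravel()
    return [im["fx"]*c[0]/c[2]+im["cx"],im["fy"]*c[1]/c[2]+im["cy"]]
def save(im,n): cv2.imwrite("pics/"+n+".png",cv2.cvtColor(im["img"],cv2.COLOR_RGB2BGR))
E
python3 - <<'E'
from h import *
s=ctrl.read_state();print({k:np.round(s[k],3) for k in s})
H={'tray':25,'tray_handle':34,'tray_lead':0,'tray_heel':0,'bay':3,'bay_lip':17,'full_bay':3,'flange1':15,'green_tin':60,'wrench':3}
for n in("scene","top"):
    im=ctrl.get_image(n);save(im,n)
    print(n,im["fx"],-np.array(im["R"]).T@np.array(im["t"]).ravel())
    for k in H:
        for r in ctrl.recognise(im,k)[:2]:
            print(k,np.round(r["centre"]),round(r["score"],2),np.round(ray(im,r["centre"],H[k])))
E
```

```text
pics
{'clock': np.float64(0.0), 'qpos': array([-1.173,  0.629,  0.038,  1.518, -0.027,  0.996, -0.02 ]), 'qd': array([ 0.   , -0.001, -0.   ,  0.   ,  0.001,  0.   , -0.001]), 'tau': array([-0.0000e+00, -5.6341e+01,  1.2260e+00, -1.9345e+01,  1.1000e-02,
        1.1000e-02, -0.0000e+00]), 'eef_pos': array([290.463, 580.768, 230.385]), 'tool_rot': array([-3.14 ,  0.   ,  2.678]), 'force': array([ 0.301, -0.2  ,  0.033]), 'torque': array([-0.025, -0.006, -0.04 ]), 'gripper_force': np.float64(0.0), 'width': np.float64(85.419)}
scene 496.6289963024041 [1377.07881956  128.4647921  1201.59207683]
tray [353. 220.] 0.71 [439.  96.  25.]
tray_handle [348. 224.] 0.79 [463.  81.  34.]
tray_lead [353. 222.] 0.93 [426.  94.   0.]
tray_heel [351. 224.] 0.91 [434.  89.   0.]
bay [279. 225.] 0.69 [ 468. -128.    3.]
bay_lip [282. 226.] 0.8 [ 483. -116.   17.]
full_bay [255. 286.] 0.64 [ 692. -156.    3.]
flange1 [361. 220.] 0.66 [425. 118.  15.]
flange1 [361. 199.] 0.64 [343. 111.  15.]
green_tin [191. 190.] 0.89 [ 411. -411.   60.]
wrench [321. 285.] 0.8 [664.  26.   3.]
top 620.12062276571 [ 319.89122553   17.17816563 1374.99139147]
tray [290. 274.] 0.78 [453.  87.  25.]
tray_handle [284. 271.] 0.71 [458. 100.  34.]
tray_lead [286. 274.] 0.87 [456.  97.   0.]
tray_heel [275. 276.] 0.59 [450. 121.   0.]
bay [382. 263.] 0.89 [ 479. -115.    3.]
bay_lip [384. 267.] 0.91 [ 469. -118.   17.]
full_bay [403. 209.] 0.71 [ 601. -165.    3.]
full_bay [312. 187.] 0.58 [652.  40.   3.]
flange1 [281. 281.] 0.89 [439. 109.  15.]
flange1 [226. 336.] 0.73 [319. 226.  15.]
green_tin [403. 186.] 0.65 [ 641. -160.   60.]
green_tin [386. 264.] 0.26 [ 472. -118.   60.]
wrench [401. 206.] 0.7 [ 608. -162.    3.]
wrench [308. 187.] 0.57 [653.  49.   3.]
```

View pics/scene.png

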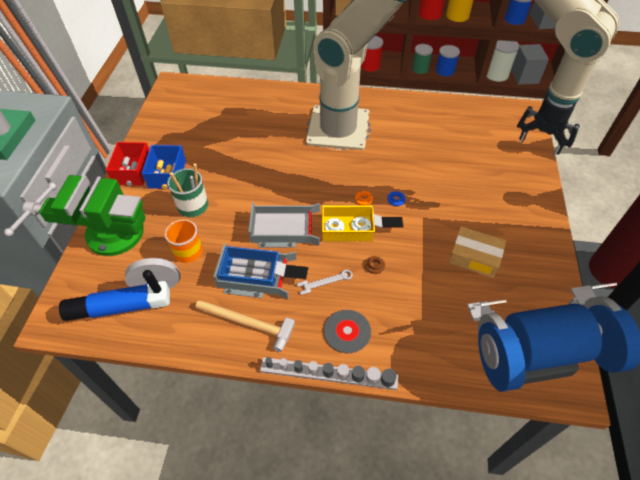

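View pics/top.png

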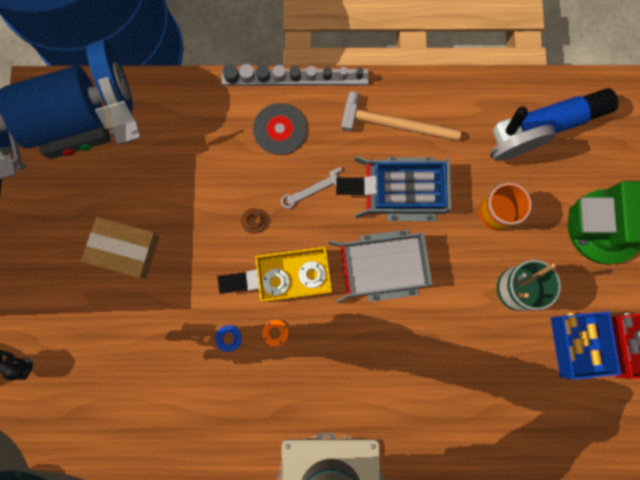

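Scene and top views agree. The yellow tray is at top (293,274), its black handle at (232,282), the red lip at (345,270) and the empty bay at (387,265). The tray's x axis points roughly along world -y. Next I'll fit the tray and bay by colour.

```bash
python3 - <<'E'
from h import *
out=[]
for n,(x0,y0,x1,y1) in(("top",(210,225,440,310)),("scene",(235,190,415,260))):
    im=ctrl.get_image(n);I=im["img"]
    c=I[y0:y1,x0:x1,::-1];c=cv2.resize(c,(800,int(800*(y1-y0)/(x1-x0))),interpolation=cv2.INTER_CUBIC);out.append(c[:300])
    hsv=cv2.cvtColor(I,cv2.COLOR_RGB2HSV);h,s,v=[hsv[...,i].astype(int) for i in range(3)]
    box=np.zeros(h.shape,bool);box[y0:y1,x0:x1]=1
    M={'yellow':(h>20)&(h<34)&(s>170)&(v>90),'black':(v<60),'red':((h<6)|(h>174))&(s>150)&(v>90)}
    for k,m in M.items():
        m=(m&box).astype(np.uint8)
        N,L,S,C=cv2.connectedComponentsWithStats(m)
        i=1+np.argmax(S[1:,4]);ys,xs=np.nonzero(L==i)
        r=cv2.minAreaRect(np.c_[xs,ys].astype(np.float32));b=cv2.boxPoints(r)
        z={'yellow':50,'black':34,'red':17}[k]
        print(n,k,S[i],np.round(b,1).tolist(),np.round([ray(im,p,z)[:2] for p in b],0).tolist(),'cen',np.round(ray(im,C[i],z),1))
cv2.imwrite("pics/c1.png",np.vstack(out))
E
```

```text
top yellow [ 256  247   76   54 1937] [[254.5, 255.5], [325.5, 246.3000030517578], [331.3999938964844, 292.1000061035156], [260.3999938964844, 301.29998779296875]] [[491.0, 163.0], [510.0, 10.0], [412.0, -2.0], [392.0, 149.0]] cen [455.9  78.8  50. ]
top black [218 273  29  20 453] [[217.6999969482422, 275.6000061035156], [244.5, 272.6000061035156], [246.39999389648438, 289.5], [219.60000610351562, 292.5]] [[449.0, 244.0], [455.0, 186.0], [419.0, 181.0], [412.0, 239.0]] cen [433.6 211.9  34. ]
top red [340 246  10  48 168] [[339.70001220703125, 246.0], [343.3999938964844, 245.5], [350.1000061035156, 292.79998779296875], [346.5, 293.3999938964844]] [[516.0, -22.0], [517.0, -30.0], [412.0, -44.0], [411.0, -36.0]] cen [463.6 -33.   17. ]
scene yellow [ 322  205   53   36 1348] [[322.0, 205.0], [374.0, 205.0], [374.0, 240.0], [322.0, 240.0]] [[412.0, -3.0], [392.0, 153.0], [523.0, 162.0], [542.0, 14.0]] cen [467.8  78.7  50. ]
scene black [382 218  20   9 171] [[382.0, 218.0], [401.0, 218.0], [401.0, 226.0], [382.0, 226.0]] [[426.0, 181.0], [419.0, 237.0], [449.0, 238.0], [456.0, 183.0]] cen [437.6 210.8  34. ]
scene red [309 211   3  24  50] [[309.0, 211.0], [311.0, 211.0], [311.0, 234.0], [309.0, 234.0]] [[413.0, -43.0], [412.0, -37.0], [500.0, -25.0], [501.0, -30.0]] cen [456.4 -35.3  17. ]
```

View pics/c1.png

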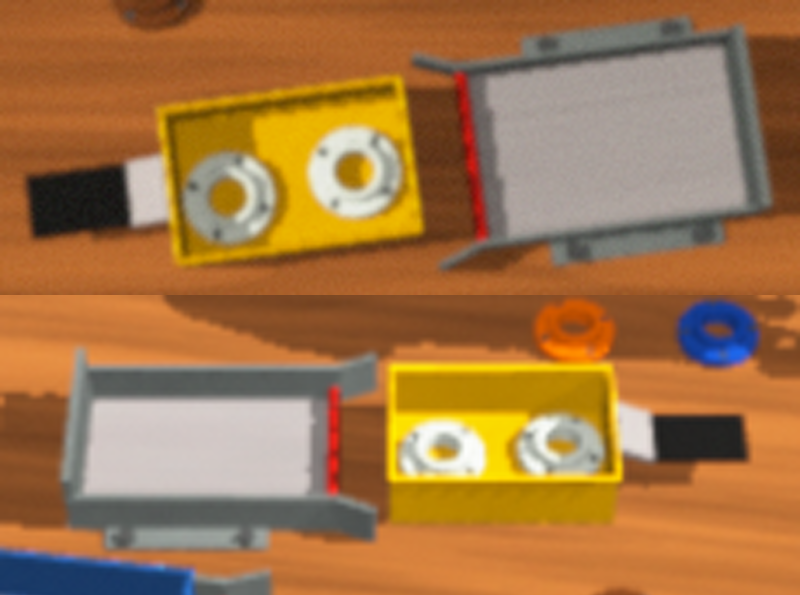

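The tray rim and handle fit gives the tray centre at about (451.5, 80), yaw -1.443. The lip middle is at about (464, -33), with the bay at yaw -1.438, so the gap is about 34 mm. The tray is nearly aligned with the bay. I'll grip the level part of the handle across its width, so I control both the press-down and the push.

Emit:
{"name": "step_arm", "arguments": {
  "series": [
    [[0, 0, 0.178, 0, 0, 0, 0], [0, 0, 0.178, 0, 0, 0, 0], [0, 0, 0.178, 0, 0, 0, 0], [0, 0, 0.178, 0, 0, 0, 0], [0, 0, 0.178, 0, 0, 0, 0], [0, 0, 0.178, 0, 0, 0, 0], [0, 0, 0.178, 0, 0, 0, 0], [0, 0, 0, 0, 0, 0, 0]]
  ]
}}

```text
clock: 2.0
eef_pos: [290.6, 581.5, 231.3]
tool_rot: [3.141, 0.0, 1.699]
force: [0.2, -0.2, 0.5]
width: 85.7
gripper_force: 0.0
```

Emit:
{"name": "step_arm", "arguments": {
  "series": [
    [[0, 0, 0, -0.25, 0.065, 0.087, 0], [0, 0, 0, -0.25, 0.065, 0.087, 0], [0, 0, 0, -0.25, 0.065, 0.087, 0], [0, 0, 0, -0.25, 0.065, 0.087, 0], [0, 0, 0, -0.25, 0.065, 0.087, 0], [0, 0, 0, -0.25, 0.065, 0.087, 0], [0, 0, 0, -0.25, 0.065, 0.087, 0], [0, 0, 0, -0.25, 0.065, 0.087, 0], [0, 0, 0, -0.25, 0.065, 0.087, 0], [0, 0, 0, -0.25, 0.065, 0.087, 0], [0, 0, 0, 0, 0, 0, 0], [0, 0, 0, 0, 0, 0, 0]]
  ]
}}

```text
clock: 3.2
eef_pos: [435.9, 221.1, 100.7]
tool_rot: [-3.141, -0.0, 1.699]
force: [-0.1, 0.3, -0.2]
width: 85.2
gripper_force: 0.0
```

Emit:
{"name": "step_arm", "arguments": {
  "series": [
    [[0, 0, 0, 0, 0, 0.14, 0], [0, 0, 0, 0, 0, 0.14, 0], [0, 0, 0, 0, 0, 0.14, 0], [0, 0, 0, 0, 0, 0.135, 0], [0, 0, 0, 0, 0, 0, 0], [0, 0, 0, 0, 0, 0, 0]]
  ]
}}

```text
clock: 3.8
eef_pos: [435.2, 223.3, 17.9]
tool_rot: [-3.141, -0.001, 1.702]
force: [0.2, -0.7, 0.5]
width: 85.2
gripper_force: 0.0
```

```bash
python3 - <<'E'
from h import *
out=[]
for n,(x0,y0,x1,y1) in(("top",(210,225,440,310)),("scene",(255,180,435,250))):
    im=ctrl.get_image(n);c=im["img"][y0:y1,x0:x1,::-1]
    out.append(cv2.resize(c,(800,int(800*(y1-y0)/(x1-x0))),interpolation=cv2.INTER_CUBIC)[:300])
cv2.imwrite("pics/c2.png",np.vstack(out))
E
```

```text
(no output)
```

View pics/c2.png

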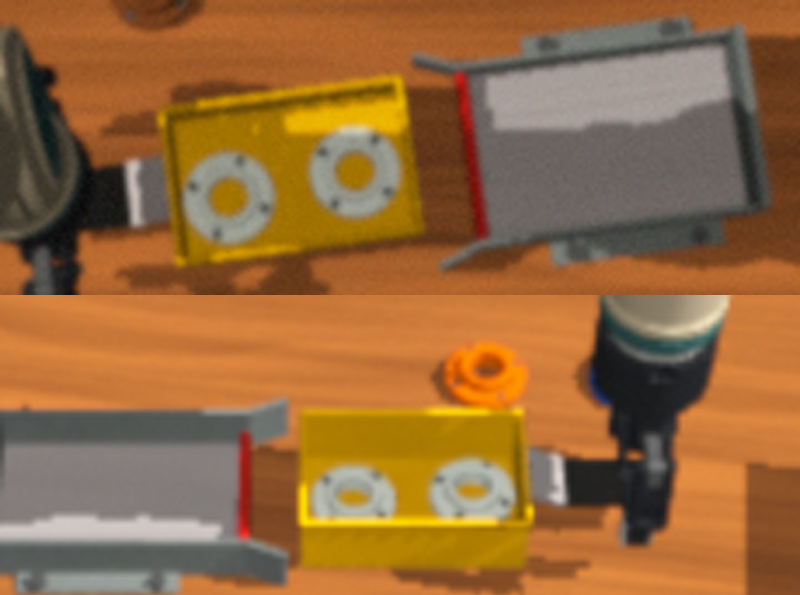

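The open fingers straddle the rear half of the black handle, and the tray hasn't moved. Closing.

Emit:
{"name": "step_arm", "arguments": {
  "series": [
    [[0, 0, 0, 0, 0, 0, 1], [0, 0, 0, 0, 0, 0, 1], [0, 0, 0, 0, 0, 0, 1], [0, 0, 0, 0, 0, 0, 1], [0, 0, 0, 0, 0, 0, 1], [0, 0, 0, 0, 0, 0, 1], [0, 0, 0, 0, 0, 0, 1], [0, 0, 0, 0, 0, 0, 1]]
  ]
}}

```text
clock: 4.7
eef_pos: [435.3, 222.2, 17.9]
tool_rot: [-3.141, -0.001, 1.699]
force: [-1.6, 0.5, 5.2]
width: 37.8
gripper_force: 59.4
```

Emit:
{"name": "step_arm", "arguments": {
  "series": [
    [[0, -0.038, 0, 0.0035, 0, 0.014, 1], [0, -0.038, 0, 0.0035, 0, 0.014, 1], [0, -0.038, 0, 0.0035, 0, 0.014, 1], [0, -0.038, 0, 0.0035, 0, 0.014, 1], [0, -0.038, 0, 0.0035, 0, 0.014, 1], [0, -0.038, 0, 0.0035, 0, 0.014, 1], [0, 0, 0, 0, 0, 0, 1], [0, 0, 0, 0, 0, 0, 1], [0, 0, 0, 0, 0, 0, 1]]
  ]
}}

```text
clock: 5.6
eef_pos: [435.0, 224.5, 5.0]
tool_rot: [-3.141, 0.178, 1.699]
force: [-2.2, 1.2, 5.2]
width: 38.4
gripper_force: 60.1
```

```bash
cat > look.py <<'E'
from h import *
import sys
out=[]
for n,(x0,y0,x1,y1) in(("top",(210,225,440,310)),("scene",(255,180,435,250))):
    im=ctrl.get_image(n);c=im["img"][y0:y1,x0:x1,::-1]
    out.append(cv2.resize(c,(800,int(800*(y1-y0)/(x1-x0))),interpolation=cv2.INTER_CUBIC)[:300])
cv2.imwrite("pics/%s.png"%sys.argv[1],np.vstack(out))
s=ctrl.read_state();print(np.round(s["force"],1),np.round(s["torque"],2))
E
python3 look.py c3
```

```text
[-1.4  1.7  5.3] [0.22 0.42 0.01]
```

View pics/c3.png

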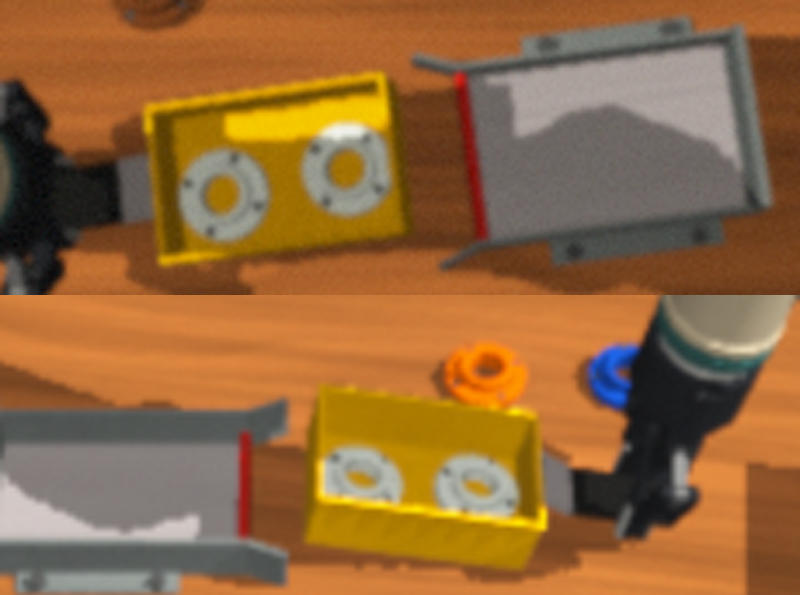

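The tray is tilted about 0.18 rad, its rear edge is down, and the leading edge is about 27 mm up. Sliding it forward in this tilt, with a 3 mm sideways correction.

Emit:
{"name": "step_arm", "arguments": {
  "series": [
    [[0, 0, 0, -0.048, -0.0022, 0.0086, 1], [0, 0, 0, -0.048, -0.0022, 0.0086, 1], [0, 0, 0, -0.048, -0.0022, 0.0086, 1], [0, 0, 0, -0.048, -0.0022, 0.0086, 1], [0, 0, 0, -0.048, -0.0022, 0.0086, 1], [0, 0, 0, -0.048, -0.0022, 0.0086, 1], [0, 0, 0, -0.048, -0.0022, 0.0086, 1], [0, 0, 0, -0.048, -0.0022, 0.0086, 1], [0, 0, 0, -0.048, -0.0022, 0.0086, 1], [0, 0, 0, -0.048, -0.0022, 0.0086, 1], [0, 0, 0, 0, 0, 0, 1], [0, 0, 0, 0, 0, 0, 1]]
  ]
}}

```text
clock: 6.9
eef_pos: [442.5, 151.7, 5.4]
tool_rot: [3.139, 0.177, 1.699]
force: [0.3, 0.9, 4.5]
width: 38.1
gripper_force: 60.0
```

```bash
python3 look.py c4
```

```text
[1.4 2.2 5.2] [ 0.37 -0.04  0.08]
```

View pics/c4.png

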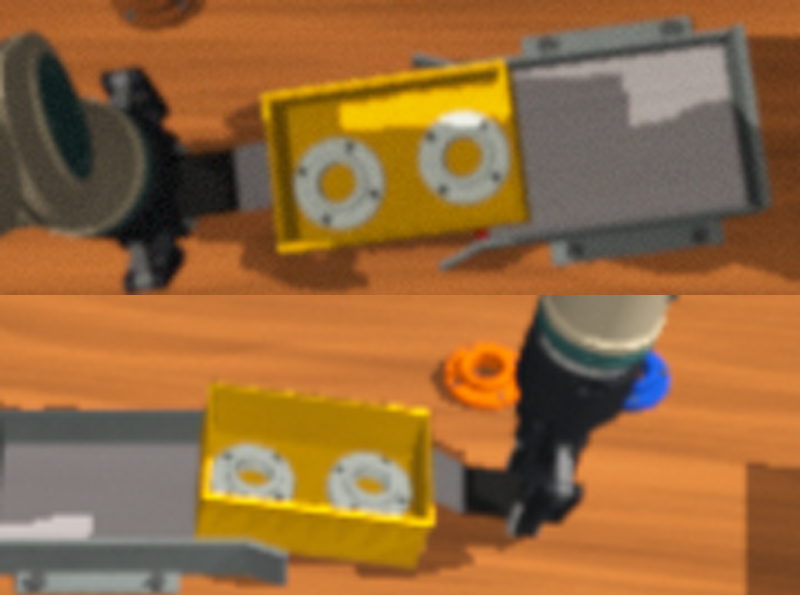

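The leading edge is above and past the red lip, between the cheeks, with the heel still on the bench. I'll push on and let the tray come level as it rides on the lip.

Emit:
{"name": "step_arm", "arguments": {
  "series": [
    [[0, 0, 0, -0.033, 0, 0.006, 1], [0, 0, 0, -0.033, 0, 0.006, 1], [0, 0, 0, -0.033, 0, 0.006, 1], [0, 0, 0, -0.033, 0, 0.006, 1], [0, 0, 0, 0, 0, 0, 1], [0, 0, 0, 0, 0, 0, 1]]
  ]
}}

```text
clock: 7.6
eef_pos: [444.3, 132.2, 5.1]
tool_rot: [3.14, 0.177, 1.7]
force: [-1.2, 3.7, 6.1]
width: 38.0
gripper_force: 60.1
```

Emit:
{"name": "step_arm", "arguments": {
  "series": [
    [[0, 0.0284, 0, -0.0255, 0, -0.0241, 1], [0, 0.0284, 0, -0.0255, 0, -0.0241, 1], [0, 0.0284, 0, -0.0255, 0, -0.0241, 1], [0, 0.0284, 0, -0.0255, 0, -0.0241, 1], [0, 0.0284, 0, -0.023, 0, -0.0223, 1], [0, 0.0284, 0, -0.023, 0, -0.0223, 1], [0, 0.0284, 0, -0.023, 0, -0.0223, 1], [0, 0.0284, 0, -0.023, 0, -0.0223, 1], [0, 0, 0, 0, 0, 0, 1], [0, 0, 0, 0, 0, 0, 1]]
  ]
}}

```text
clock: 8.6
eef_pos: [447.1, 104.4, 35.4]
tool_rot: [-3.141, 0.002, 1.698]
force: [1.3, -2.5, -0.9]
width: 38.3
gripper_force: 60.1
```

```bash
python3 look.py c5
```

```text
[ 0.3 -2.2 -0.7] [-0.49 -0.09  0.03]
```

View pics/c5.png

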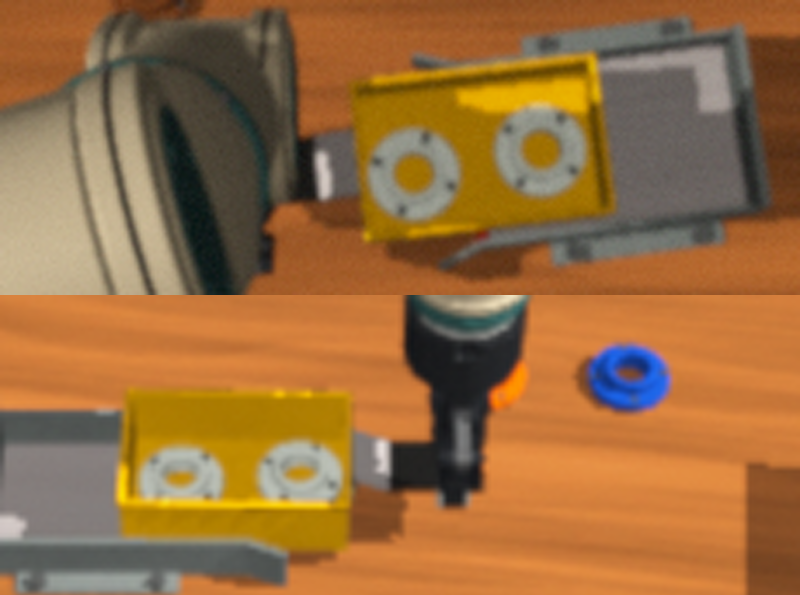

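Emit:
{"name": "step_arm", "arguments": {
  "series": [
    [[0, 0, 0, -0.053, 0.0004, 0, 1], [0, 0, 0, -0.053, 0.0004, 0, 1], [0, 0, 0, -0.053, 0.0004, 0, 1], [0, 0, 0, -0.053, 0.0004, 0, 1], [0, 0, 0, -0.053, 0.0004, 0, 1], [0, 0, 0, -0.053, 0.0004, 0, 1], [0, 0, 0, -0.053, 0.0004, 0, 1], [0, 0, 0, -0.053, 0.0004, 0, 1], [0, 0, 0, -0.053, 0.0004, 0, 1], [0, 0, 0, -0.053, 0.0004, 0, 1], [0, 0, 0, 0, 0, 0, 1], [0, 0, 0, 0, 0, 0, 1]]
  ]
}}

```text
clock: 9.9
eef_pos: [457.7, 25.1, 35.3]
tool_rot: [-3.141, 0.002, 1.697]
force: [-0.1, -0.4, -3.0]
width: 38.1
gripper_force: 62.1
```

```bash
python3 look.py c6
```

```text
[-0.3 -0.2 -4.2] [ 0.16  0.07 -0.04]
```

View pics/c6.png

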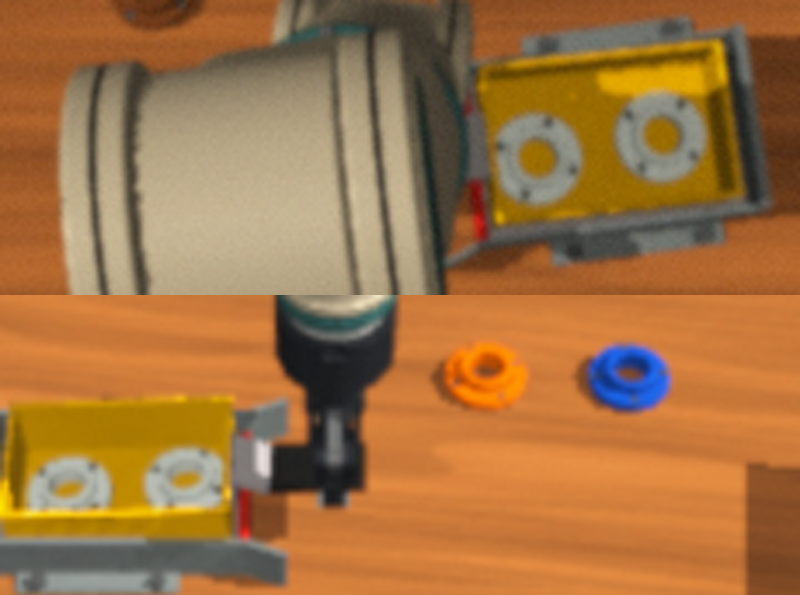

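The rear edge has cleared the red lip, which shows behind the tray. Nudging it forward and lowering, then pushing home.

Emit:
{"name": "step_arm", "arguments": {
  "series": [
    [[0, 0, 0, -0.013, 0, 0, 1], [0, 0, 0, -0.013, 0, 0, 1], [0, 0, 0, 0, 0, 0.02, 1], [0, 0, 0, 0, 0, 0.02, 1], [0, 0, 0, 0, 0, 0.02, 1], [0, 0, 0, 0, 0, 0.02, 1], [0, 0, 0, 0, 0, 0.012, 1], [0, 0, 0, 0, 0, 0, 1], [0, 0, 0, 0, 0, 0, 1]]
  ]
}}

```text
clock: 10.9
eef_pos: [458.5, 23.2, 21.9]
tool_rot: [-3.142, 0.0, 1.7]
force: [0.0, 2.8, -1.3]
width: 38.2
gripper_force: 62.3
```

Emit:
{"name": "step_arm", "arguments": {
  "series": [
    [[0, 0, 0, -0.012, 0, 0, 1], [0, 0, 0, -0.012, 0, 0, 1], [0, 0, 0, -0.012, 0, 0, 1], [0, 0, 0, 0, 0, 0, 1], [0, 0, 0, 0, 0, 0, 1]]
  ]
}}

```text
clock: 11.4
eef_pos: [459.4, 16.7, 21.9]
tool_rot: [3.141, 0.001, 1.698]
force: [0.5, 0.3, -2.0]
width: 38.1
gripper_force: 62.2
```

Emit:
{"name": "step_arm", "arguments": {
  "series": [
    [[0, 0, 0, -0.01, 0, 0, 1], [0, 0, 0, -0.01, 0, 0, 1], [0, 0, 0, 0, 0, 0, 1], [0, 0, 0, 0, 0, 0, 1]]
  ]
}}

```text
clock: 11.8
eef_pos: [459.3, 14.5, 21.7]
tool_rot: [-3.141, 0.0, 1.699]
force: [-0.5, 2.8, -1.3]
width: 37.8
gripper_force: 62.2
```

Emit:
{"name": "step_arm", "arguments": {
  "series": [
    [[0, 0, 0, -0.01, 0, 0, 1], [0, 0, 0, -0.01, 0, 0, 1], [0, 0, 0, 0, 0, 0, 1], [0, 0, 0, 0, 0, 0, 1]]
  ]
}}

```text
clock: 12.2
eef_pos: [458.3, 14.2, 21.6]
tool_rot: [-3.138, -0.003, 1.702]
force: [-2.2, 7.9, -0.1]
width: 38.3
gripper_force: 62.2
```

The stop is reached: the force rises and travel halts. Releasing with a partial opening to spare the flares, then retreating.

Emit:
{"name": "step_arm", "arguments": {
  "series": [
    [[0, 0, 0, 0.003, 0, 0, 0.3], [0, 0, 0, 0, 0, 0, 0.3], [0, 0, 0, 0, 0, 0, 0.3], [0, 0, 0, 0, 0, 0, 0.3], [0, 0, 0, 0, 0, 0, 0.3], [0, 0, 0, 0, 0, -0.1, 0.3], [0, 0, 0, 0, 0, -0.2, 0.3], [0, 0, 0, 0, 0, -0.3, 0.3], [0, 0, 0, 0.3, 0, -0.3, 0.3], [0, 0, 0, 0.3, 0, 0, 0.3], [0, 0, 0, 0.3, 0, 0, 0.3], [0, 0, 0, 0.3, 0, 0, 0.3]]
  ]
}}

```text
clock: 13.4
eef_pos: [437.8, 182.5, 147.6]
tool_rot: [3.14, 0.0, 1.699]
force: [0.9, -0.2, -0.6]
width: 59.6
gripper_force: 0.0
```

Emit:
{"name": "step_arm", "arguments": {
  "series": [
    [[0, 0, 0, 0.3, 0, 0, 0.3], [0, 0, 0, 0.3, 0, 0, 0.3], [0, 0, 0, 0.3, 0, 0, 0.3], [0, 0, 0, 0, 0, 0, 0.3]]
  ]
}}

```text
clock: 13.8
eef_pos: [418.5, 322.5, 146.4]
tool_rot: [3.142, -0.003, 1.71]
force: [-0.7, -0.0, 0.8]
width: 60.2
gripper_force: 0.0
```

```bash
python3 look.py c7; python3 - <<'E'
from h import *
# model check: project tray rim if home
im=ctrl.get_image("top");I=im["img"]
hsv=cv2.cvtColor(I,cv2.COLOR_RGB2HSV);h,s,v=[hsv[...,i].astype(int) for i in range(3)]
m=((h>20)&(h<34)&(s>170)&(v>60)).astype(np.uint8);m[:225]=0;m[310:]=0;m[:,:330]=0;m[:,445:]=0
ys,xs=np.nonzero(m);b=cv2.boxPoints(cv2.minAreaRect(np.c_[xs,ys].astype(np.float32)))
P=np.array([ray(im,p,53)[:2] for p in b]);L=np.array([463.8,-33]);u=np.array([.132,-.991])
print(np.round((P-L)@u-87,1),np.round((P-L)@np.array([.991,.132]),1))
E
```

```text
[ 0.7 -1.   0.1] [-0.04 -0.    0.02]
[-68.6  85.1  81.1 -70.7] [ 50.1  48.3 -49.4 -47.4]
```

View pics/c7.png

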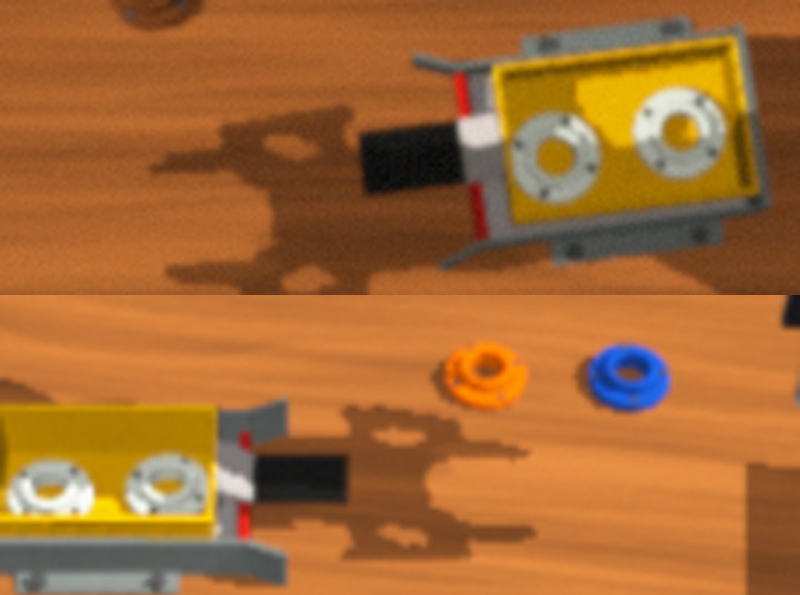

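The tray lies flat behind the lip, with its leading end at the back stop (measured centre x ≈ +7 mm). Both flanges are inside and the gripper is clear.

```bash
python3 -c "
from cell import ctrl
print(ctrl.finish_job())"
```

```text
the job is handed in; nothing more can be done
None
```

I levered the yellow tray over the lip, pushed it against the back stop with both flanges inside, and handed the job in at about 14 s; the judge gave no verdict, but my last images show it flat and home (x ≈ +7 mm). I gripped the handle to press and steer rather than only pushing on it, and the grip took some of the tray's weight as it crossed the lip, with the rear edge about 20 mm up.

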